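# Snug the manifold's test plug and reopen the gas cock

## Task

The gas manifold in the opened hob has just been tested: screw its tapered tee-headed plug in clockwise until it goes snug, firmly hand tight but not forced. Then, and only then, turn the cock's handle fully open, in line with the block. Leave the plug tight and do not disturb the loose parts and tools lying about.

Things in the scene. Friction and masses are not known exactly. Their poses are not given: they have to be found in the camera images.
- manifold: Gas manifold: fixed aluminium block 50 x 220 x 45 mm (own x, y, z) on the 4 mm floor of the opened hob tray (rims 40 mm), a brass and copper pipe end at each short end (40 mm more). Origin: centre of the block's underside; z up; own y runs along the block from the cock end (-y) to the plug end (+y). Its place and yaw vary.
- port (a point): Centre of the top face of the round brass port boss (36 mm across, 10 mm above the block), at (0, 65, 55) mm in the manifold's frame; the plug screws in here about the vertical axis. Snug: the taper alone, drag apart, bears 0.2 N m or more, held 0.2 s (0.45 N m on the head is a good aim); beyond 0.8 N m the port is strained.
- plug_head (a point): Centre of the plug's tee head: a plain steel bar 48 mm long (own x), 14 mm thick (own y), 22 mm tall, flat ends, centred on the port's axis 21 mm above the boss (bar from 10 to 32 mm above it; under it a 26 mm round collar). Turns with the plug. Can be taken by the ends of the bar (48 mm) or across it (14 mm).
- plug: The tapered plug, started in the port; origin on its axis at the boss's top; x along the tee bar. Clockwise from above tightens. A drag of 0.15 N m opposes turning; at rest it can act either way. After 0.8 to 2.9 rad, not seen beforehand, the taper bites and pushes back with 2 N m per rad more. Let go, it springs back some degrees at most and stays.
- cock_pivot (a point): Point on the vertical axis of the quarter-turn gas cock, at (0, -65, 66) mm in the manifold's frame, 21 mm above the block's top.
- cock_tip (a point): Free end of the cock's handle: a dark steel bar 70 mm from pivot to end, 14 mm wide, 16 mm tall (its lower face 15 mm above the block's top; at the mid height of the bar and on its centre line). Shut, it points across the block to the manifold's -x; open, it lies along the block and points to -y, away from the plug.
- cock (a joint): Angle of the cock's handle in rad: 0 shut (across the block), 1.57 open (in line with it, against a stop); turns anticlockwise from above; needs about 0.1 N m (2 N at the handle's end) and stays where it is left.
- nut: Loose brass union nut, 30 mm across, 14 mm high, beside the block; origin under its centre. Bystander.
- burner_cap: Loose dark steel burner cap, 64 mm across, 12 mm high, at the far side of the tray. Bystander.
- screwdriver: Screwdriver lying at the far side of the tray. Bystander.
- wrench: Open-ended wrench lying in the tray's right part. Bystander.
- hob_knob: Black round control knob, 42 mm across, 26 mm high, in the tray's right part. Bystander.
- screw_dish: White bowl, 90 mm across, 30 mm high, on the worktop left of the tray. Bystander.
- mug: Blue mug, 80 mm across, 90 mm high, on the worktop right of the tray. Bystander.

How it is judged (in metres and radians):
On the way, in this order (a step that is already met when the one before it is completed fails the run):
1. the plug is turned until its taper is snug in the port (its taper bears at least 0.2 N m) (contact force between plug and manifold above 16 N and value of joint cock below 0.4 rad), for 0.2 s.
2. the cock's handle is turned fully open, the plug still tight (contact force between plug and manifold above 6.5 N and value of joint cock above 1.47 rad), for 0.2 s.
At the end, for the whole second after the job is handed in: The plug is still wedged tight in the port (its taper bears on the manifold with more than 6.5 N, that is 0.08 N m; a snug plug keeps 12 N by itself), the cock's handle is open (beyond 1.47 of 1.57 rad), both at rest (all of step 2 and velocity of joint cock below 0.05 rad/s and angular speed of plug below 0.05 rad/s); the robot touches nothing.
It fails at once if the port is strained: the taper is forced beyond 0.8 N m, drag apart (contact force between plug and manifold above 67 N).
It fails at once if the cock is opened before the plug has been run home (value of joint cock above 0.6 rad and contact force between plug and manifold below 4 N).
It fails at once if a loose part, tool, dish or mug is moved by more than 30 mm (distance of any of nut, burner_cap, screwdriver, wrench, hob_knob, screw_dish, mug from where it was at the start of the episode above 0.03 m).
It also fails if it takes over 72 s, if anything falls off the work surface, if the arm or the gripper's body presses on something with over 40 N, if the wrist force passes 120 N, or if a joint passes its speed limit or range.

## Robot

A 6-joint arm with a two-finger parallel gripper is mounted at the origin on the work surface. World frame = base frame: x ahead of the robot, y to its left, z up, the work surface at z = 0. Lengths are in m, angles in degrees, forces in N, time in s.
With the tool pointing down it reaches from about 0.375 to 0.925 m from the base axis. Payload 5.7 kg.
Tool frame: the origin (TCP) lies midway between the tips of the shut fingers; the grasp point (between the pads) lies 19 mm behind it (arm.tcp_to_grasp is the distance from the TCP to the grasp point, in m); z points along the fingers, y is the direction in which the jaws open and shut (so a half turn about z gives the same grasp; the last joint's range is limited). The gripper opens to 88 mm and grips with 3 to 60 N. Pads are 20 mm wide; open, the fingers measure 115 mm over their backs; the gripper's body (75 mm by 178 mm) begins 61 mm behind the grasp point.
Start: joints at [59.868, 20.558, 86.54, -0, 72.909, -6.595], TCP at [0.24, 0.55, 0.223] pointing down, gripper open.
Joint ranges: [-170.27, 170.27], [-57.76, 135], [12.27, 136.19], [-55.21, 235.2], [11.17, 155.16], [-170.74, 170.74]. Speed limits (degrees/s): [136.94, 136.94, 180, 180, 180, 180].

## Interface

Orientations are given as [roll, pitch, yaw] about the fixed x, y, z axes, in that order (R = Rz(yaw) Ry(pitch) Rx(roll)).
In Python, from plant import readout, viewer, arm gives the robot as it stands.
- The arm moves only by the tool drive_tool, never from a script. Its argument "increments" is a list that holds one entry, the list of rows, each a list of 7 numbers: the turn, a rotation vector about the tool's x, y, z in units of 6 degrees (1.0 is 6 degrees), then the shift along the tool's x, y, z in units of 25 mm (1.0 is 25 mm), then the opening, from -1 (shut) to 1 (fully open). A call has 1 to 20 rows; each row is the pose to reach, as a shift and turn from the pose commanded when the call began, along the tool's axes at that moment; what a row does not reach only later rows make up. A row lasts 1/10 s, in which the tool goes at most 50 mm and 8.59 degrees, less where a joint would pass 70% of its speed; a pose out of reach is approached as far as the arm can. A call with a gripper value outside its range is refused whole. The fingers move at their own pace and stop on an object; the grip force is fixed at half the most. Time passes only in rows, so rows that repeat a pose let the fingers close. It gives the time, the measured TCP pose, the force and the opening at its end, in the units of the state.
- readout.sense(): the state, without advancing time (a new reading comes with each control period).
- viewer.capture(name): name is "scene" or "top" or "wrist"; returns a dict with "pixels" (420x560x3 uint8, red, green, blue), "fx", "fy", "cx", "cy" (pixels), "k1" (the pictures are not rectified: a ray, as slopes to the right and down, at radius r is drawn at 1 + k1 r^2 times it, then the intrinsics apply), "world_to_cam" (4x4, takes a point from world to camera coordinates). Camera axes: x right, y down, z forward; pixel columns grow to the right and rows downward; lengths in m; the calibration is good to about 2 mm. A picture is of the moment at which its call begins. There is no depth.
- arm.sign_off(): hands the job in, once; it reports no verdict.
The state is a dict: "time_s": time; "q": joint angles; "joint_vel": joint speeds; "effort": joint torques, N m; "tcp_pos": TCP position; "tool_rot": TCP orientation; "wrist_force": force on the tool from outside, world axes, zero at the start; "moment": the same for the moment, N m; "gripper_width": finger opening in m.
Only numpy, scipy, OpenCV 4.12 (cv2) and the standard library are available. Lean on these libraries where they do the work, as an engineer would, in place of code of your own. Each camera call takes 0.05 s, during which the arm holds its last target.

## Working session

There is one attempt and no reset: what is moved stays moved. The work goes in short steps, Python scripts to look and compute and a tool call to move; the robot and the scene stay as the last step left them, time stands still between calls to the robot, and variables do not carry over. Pictures are saved under pics/ and viewed, and the job is handed in when it is done.

Besides the shell and the picture viewer there is one more tool, called after ">>>" by a JSON object that holds its "fn" and its "kwargs", one argument or row to a line. drive_tool: Moves the arm, as the interface text tells. Its arguments: {"type":"object","properties":{"increments":{"type":"array","items":{"type":"array","items":{"type":"array","items":{"type":"number"}}}}},"required":["increments"]}

```bash
mkdir -p pics; ls
python3 - <<'E'
from plant import readout, viewer, arm
import cv2
s=readout.sense()
for k,v in s.items(): print(k,v)
for n in ["scene","top"]:
    c=viewer.capture(n); cv2.imwrite(f"pics/{n}0.png",c["pixels"][:,:,::-1])
    print(n,c["fx"],c["fy"],c["cx"],c["cy"],c["k1"]); print(c["world_to_cam"])
E
```

```text
pics
time_s 0.0
q [ 5.98672820e+01  2.05980259e+01  8.65968274e+01  7.81966213e-04
  7.29075859e+01 -6.59542245e+00]
joint_vel [-0.03465314 -0.06606633  0.17228544 -0.10884834 -0.01518614 -0.01642141]
effort [ 9.21539176e-04 -5.15385711e+01 -2.70719111e+01  6.71807094e-02
  3.50237056e-02 -1.46963466e-04]
tcp_pos [0.23928018 0.54949686 0.22182298]
tool_rot [-1.79898325e+02 -1.25080009e-02  1.56462463e+02]
wrist_force [-0.85368577  0.71127845  0.81225577]
moment [-0.01569195 -0.03324289 -0.01356494]
gripper_width 0.08774069523742083
scene 450.62364711254554 450.62364711254554 281.7537153756643 210.0685033387006 -0.03230803668427304
[[ 0.86196142  0.50685395  0.0110261  -0.46215793]
 [ 0.28971185 -0.47460625 -0.83115338 -0.12076834]
 [-0.41604032  0.71961655 -0.55593388  1.75442102]
 [ 0.          0.          0.          1.        ]]
top 438.4063187431863 438.4063187431863 272.9183812972 206.61338679233143 -0.13079207150428807
[[-0.01378155 -0.99986748  0.00866585 -0.03618549]
 [-0.99772856  0.01317952 -0.06606077  0.57933791]
 [ 0.06593781 -0.00955659 -0.99777797  1.57384508]
 [ 0.          0.          0.          1.        ]]
```

View pics/top0.png

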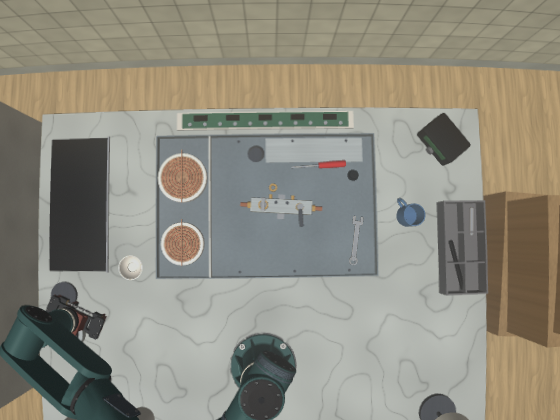

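View pics/scene0.png

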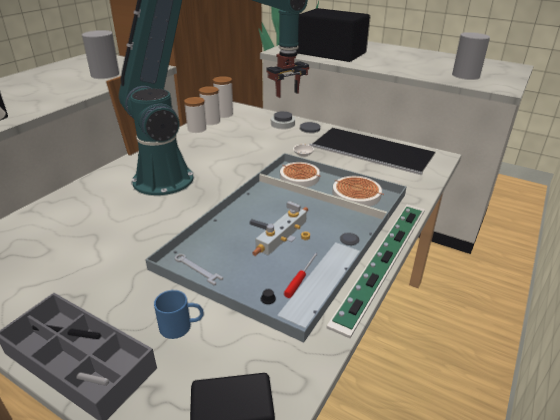

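Run:
```python
import cv2
i=cv2.imread("pics/top0.png")
cv2.imwrite("pics/topz.png",cv2.resize(i[130:280,200:400],None,fx=4,fy=4,interpolation=cv2.INTER_CUBIC))
```

```text
(no output)
```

View pics/topz.png

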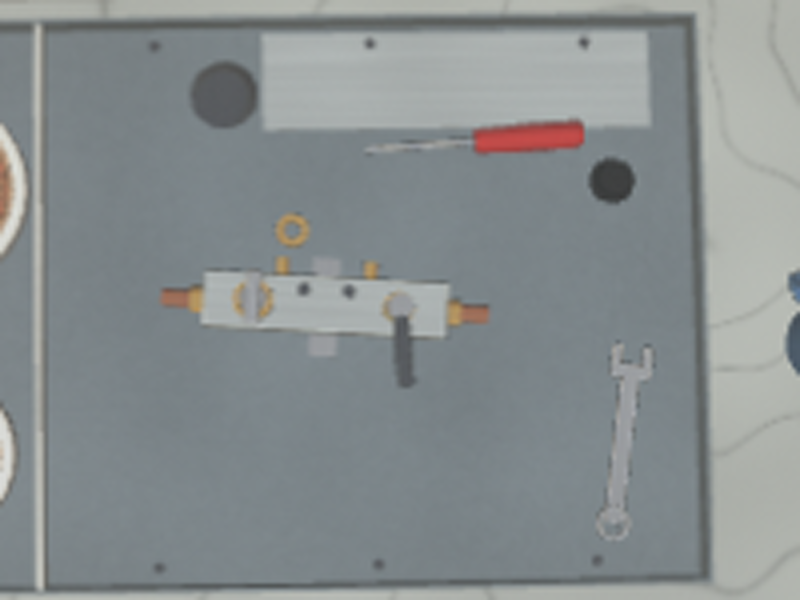

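The top view shows the block at about columns 251–312, rows 197–214. The plug is at its left end (263, 204), with the bar along the image column. The cock is at (300, 206), and its handle points down the image to (301, 226). The nut is at (273, 187).

```bash
cat > h.py <<'E'
import numpy as np, cv2
from scipy.optimize import brentq
def ray(c,u,v):
    x=(u-c["cx"])/c["fx"]; y=(v-c["cy"])/c["fy"]; rd=np.hypot(x,y)
    r=rd
    for _ in range(50): r=rd/(1+c["k1"]*r*r)
    k=r/rd if rd>0 else 1
    return np.array([x*k,y*k,1.])
def toz(c,u,v,z):
    W=np.array(c["world_to_cam"]); R=W[:3,:3]; t=W[:3,3]
    o=-R.T@t; d=R.T@ray(c,u,v); return o+d*(z-o[2])/d[2]
def proj(c,p):
    W=np.array(c["world_to_cam"]); q=W[:3,:3]@np.array(p)+W[:3,3]
    a=q[:2]/q[2]; a=a*(1+c["k1"]*(a@a)); return np.array([c["fx"]*a[0]+c["cx"],c["fy"]*a[1]+c["cy"]])
E
python3 - <<'E'
from h import *
from plant import viewer,readout
c=viewer.capture("top")
def P(n,cu,cv,z):
    p=toz(c,200+(cu+.5)/4-.5,130+(cv+.5)/4-.5,z); print(n,p.round(4)); return p
TL=P("TL",204,270,.049);TR=P("TR",449,284,.049);BR=P("BR",446,337,.049);BL=P("BL",202,324,.049)
print(np.linalg.norm(TL-TR),np.linalg.norm(TL-BL)); 
m=(TL+TR+BR+BL)/4; d=(TL+BL-TR-BR); print("centre",m,"yaw own y",np.degrees(np.arctan2(-d[0],d[1])))
a=P("bar top",252,273,.091);b=P("bar bot",252,323,.091);print(np.linalg.norm(a-b))
P("boss",252,300,.059)
t=P("tip",405,385,.08);P("piv",400,306,.08)
P("nut",291,230,.018)
E
```

```text
TL [0.6118 0.0354 0.049 ]
TR [ 0.5965 -0.1833  0.049 ]
BR [ 0.5491 -0.1797  0.049 ]
BL [0.5636 0.0377 0.049 ]
0.21927381563785708 0.048313221224227584
centre [ 0.5802358  -0.07246933  0.049     ] yaw own y -3.922364912879585
bar top [ 0.605 -0.008  0.091]
bar bot [ 0.5615 -0.0074  0.091 ]
0.04349992293301189
boss [ 0.5837 -0.0072  0.059 ]
tip [ 0.5061 -0.14    0.08  ]
piv [ 0.5753 -0.1369  0.08  ]
nut [ 0.6502 -0.043   0.018 ]
```

>>> {"fn": "drive_tool", "kwargs": {
  "increments": [
    [[-0.1,0,-0.2,-0.8,-0.55,0,1],[0,0,-0.4,-2.2,-1.5,0,1],[0,0,-0.8,-3.8,-2.6,0,1],[0,0,-1.1,-5.4,-3.7,0,1],[0,0,-1.4,-7.0,-4.8,0,1],[0,0,-1.7,-8.6,-5.9,0,1],[0,0,-2.0,-10.2,-7.1,0,1],[0,0,-2.4,-11.8,-8.2,0,1],[0,0,-2.7,-13.4,-9.3,0,1],[0,0,-3.0,-15.0,-10.4,0,1],[0,0,-3.3,-16.6,-11.5,0,1],[0,0,-3.6,-18.2,-12.6,0,1],[0,0,-3.8,-19.6,-13.6,0,1],[0,0,-3.9,-20.6,-14.3,0,1],[0,0,-3.9,-21.2,-14.7,0,1],[0,0,-3.9,-21.6,-15.0,0,1],[0,0,-3.9,-21.6,-15.0,0,1],[0,0,-3.9,-21.6,-15.0,0,1]]
  ]
}}

```text
time_s: 1.95
tcp_pos: [0.5841, -0.0083, 0.2225]
tool_rot: [180.0, -0.1, 179.9]
wrist_force: [-1.0, 0.2, -0.7]
gripper_width: 0.0877
```

Run:
```python
from plant import readout, viewer, arm
import cv2
s=readout.sense()
for k in ["time_s","q","tcp_pos","tool_rot","wrist_force","moment"]: print(k,s[k])
c=viewer.capture("wrist"); cv2.imwrite("pics/w1.png",c["pixels"][:,:,::-1])
```

```text
time_s 1.95
q [-7.60578289e+00  1.93057739e+01  8.85024943e+01  2.88847672e-02
  7.22588706e+01 -9.74981548e+01]
tcp_pos [ 0.58413836 -0.00830443  0.22245968]
tool_rot [ 1.79963973e+02 -6.29780665e-02  1.79883574e+02]
wrist_force [-1.02533262  0.15606164 -0.66047478]
moment [ 0.03599799 -0.05221222  0.06595472]
```

View pics/w1.png

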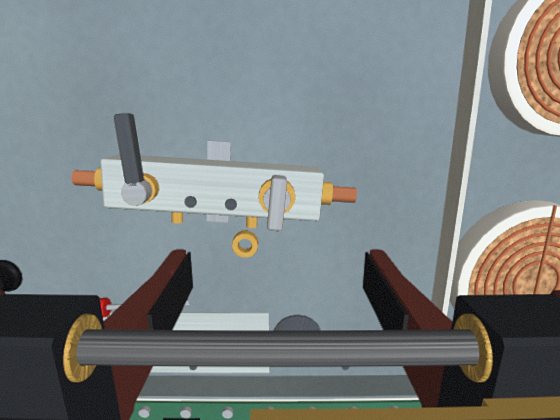

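The wrist view shows the tee bar from (279, 178) to (276, 230), and the block top with corners (104, 160), (323, 167), (320, 220) and (103, 206). The cock handle's tip is at (125, 115) and its pivot at about (135, 190). I'll enlarge it to measure.

Run:
```python
import cv2
i=cv2.imread("pics/w1.png")
cv2.imwrite("pics/w1z.png",cv2.resize(i[100:250,90:340],None,fx=3.2,fy=3.2,interpolation=cv2.INTER_CUBIC))
cv2.imwrite("pics/w1y.png",cv2.resize(i[160:240,240:340],None,fx=7,fy=7,interpolation=cv2.INTER_CUBIC))
```

```text
(no output)
```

View pics/w1z.png

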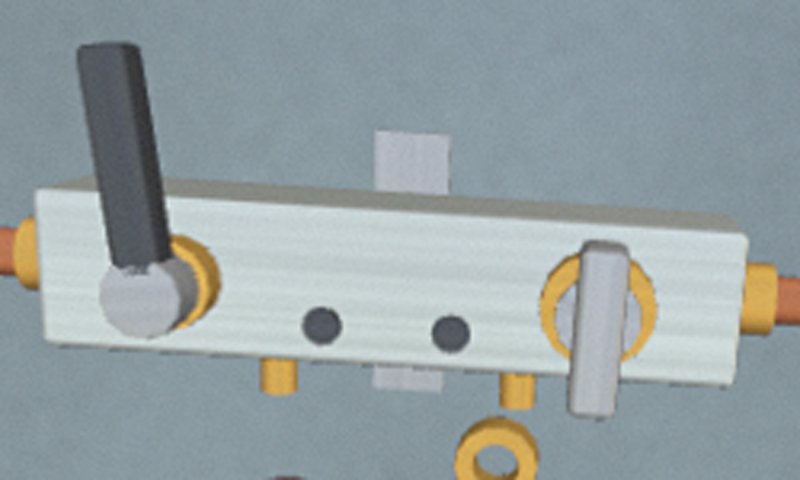

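View pics/w1y.png

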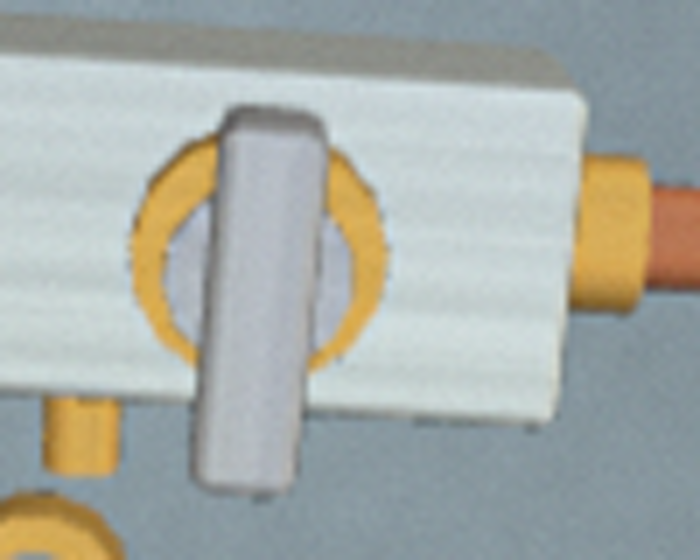

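Run:
```python
from h import *
from plant import viewer,readout
c=viewer.capture("wrist")
def Y(n,cu,cv,z):
    p=toz(c,240+(cu+.5)/7-.5,160+(cv+.5)/7-.5,z); print(n,p.round(4)); return p
def Z(n,cu,cv,z):
    p=toz(c,90+(cu+.5)/3.2-.5,100+(cv+.5)/3.2-.5,z); print(n,p.round(4)); return p
a=Y("near L",225,132,.091);b=Y("near R",322,143,.091);e=Y("far L",196,483,.091);f=Y("far R",294,490,.091)
m=(a+b+e+f)/4; d=(e+f-a-b)/2; print("bar",m,np.linalg.norm(d),np.linalg.norm(a-b),"ang",np.degrees(np.arctan2(d[1],d[0])))
Y("boss",259,252,.059)
TL=Z("TL",38,190,.049);TR=Z("TR",746,235,.049);BR=Z("BR",735,384,.049);BL=Z("BL",46,343,.049)
m=(TL+TR+BR+BL)/4; d=(TR+BR-TL-BL)/2; w=np.arctan2(-d[0],d[1]);print(m,np.linalg.norm(d),np.linalg.norm(TL-BL),np.degrees(w))
ex=np.array([np.cos(w),np.sin(w)]);ey=np.array([-np.sin(w),np.cos(w)])
print("port",m[:2]+.065*ey,"piv",m[:2]-.065*ey,"tip shut",m[:2]-.065*ey-.07*ex,"open",m[:2]-.135*ey)
t=Z("tip",107,45,.08)
Z("hub",148,297,.08)
print(np.array(c["world_to_cam"]).round(3))
```

```text
near L [ 0.5592 -0.0122  0.091 ]
near R [ 5.606e-01 -3.000e-04  9.100e-02]
far L [ 0.6043 -0.0162  0.091 ]
far R [ 0.6053 -0.0037  0.091 ]
bar [ 0.58233233 -0.00810874  0.091     ] 0.04504316564703912 0.011924310656599463 ang -4.708206833481249
boss [ 0.5816 -0.0082  0.059 ]
TL [ 0.5469 -0.1781  0.049 ]
TR [0.5616 0.0368 0.049 ]
BR [0.6089 0.0349 0.049 ]
BL [ 0.595  -0.1823  0.049 ]
[ 0.57810318 -0.07218711  0.049     ] 0.2165261026019008 0.048202860029413395 -3.786039302752756
port [ 0.58239518 -0.00732897] piv [ 0.57381118 -0.13704525] tip shut [ 0.50396395 -0.1324231 ] open [ 0.56918903 -0.20689248]
tip [ 0.5049 -0.1384  0.08  ]
hub [ 0.5735 -0.135   0.08  ]
[[ 0.003  1.    -0.001  0.006]
 [ 0.961 -0.002  0.277 -0.593]
 [ 0.277 -0.001 -0.961  0.229]
 [ 0.     0.     0.     1.   ]]
```

>>> {"fn": "drive_tool", "kwargs": {
  "increments": [
    [[0,0,0.3,0.02,0.01,0.6,0.6],[0,0,0.73,0.05,0.02,1.6,0.2],[0,0,0.73,0.05,0.02,2.8,-0.1],[0,0,0.73,0.05,0.02,4.0,-0.2],[0,0,0.73,0.05,0.02,5.0,-0.2],[0,0,0.73,0.05,0.02,5.6,-0.2],[0,0,0.73,0.05,0.02,5.9,-0.2],[0,0,0.73,0.05,0.02,5.98,-0.2],[0,0,0.73,0.05,0.02,5.98,-0.2]]
  ]
}}

```text
time_s: 2.95
tcp_pos: [0.5839, -0.0085, 0.0737]
tool_rot: [-180.0, 0.0, 175.5]
wrist_force: [0.3, -0.1, -0.3]
gripper_width: 0.0351
```

Run:
```python
from plant import readout, viewer, arm
import cv2
s=readout.sense()
for k in ["time_s","q","tcp_pos","tool_rot","wrist_force","moment"]: print(k,s[k])
c=viewer.capture("wrist"); cv2.imwrite("pics/w2.png",c["pixels"][:,:,::-1])
```

```text
time_s 2.95
q [-7.60376188e+00  2.89322766e+01  9.72037459e+01 -3.26265359e-03
  5.38292748e+01 -9.31210589e+01]
tcp_pos [ 0.5839007  -0.00845447  0.07367535]
tool_rot [-1.79995480e+02  3.45077292e-02  1.75519223e+02]
wrist_force [ 0.2920715  -0.05599422 -0.26597435]
moment [-0.00233831  0.03160692  0.00092882]
```

View pics/w2.png

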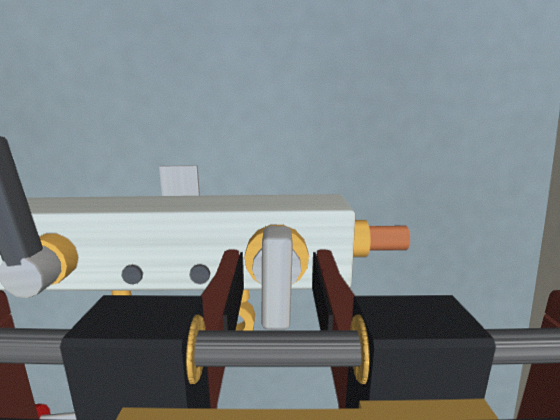

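The bar (columns 264–291) sits centred between the fingers (inner faces at about 243 and 314) and parallel to them. I'll close on it.

>>> {"fn": "drive_tool", "kwargs": {
  "increments": [
    [[0,0,0,0,0,0,-0.5],[0,0,0,0,0,0,-1],[0,0,0,0,0,0,-1],[0,0,0,0,0,0,-1],[0,0,0,0,0,0,-1],[0,0,0,0,0,0,-1]]
  ]
}}

```text
time_s: 3.6
tcp_pos: [0.584, -0.0091, 0.0737]
tool_rot: [-180.0, 0.0, 175.5]
wrist_force: [-1.1, -1.2, 6.9]
gripper_width: 0.0136
```

```bash
cat > st.py <<'E'
from plant import readout
import numpy as np
s=readout.sense()
for k in ["time_s","q","tcp_pos","tool_rot","wrist_force","moment","gripper_width"]: print(k,np.round(s[k],4))
E
python3 st.py
```

```text
time_s 3.6
q [-7.65630e+00  2.89377e+01  9.71959e+01 -2.00000e-02  5.38253e+01
 -9.31273e+01]
tcp_pos [ 0.584  -0.0091  0.0737]
tool_rot [-1.799816e+02  4.010000e-02  1.754828e+02]
wrist_force [-1.1107 -1.225   6.9471]
moment [-0.1033  0.1477 -0.006 ]
gripper_width 0.0136
```

>>> {"fn": "drive_tool", "kwargs": {
  "increments": [
    [[0,0,0.3,0,0,0,-1],[0,0,0.9,0,0,0,-1],[0,0,1.6,0,0,0,-1],[0,0,2.4,0,0,0,-1],[0,0,3.2,0,0,0,-1],[0,0,4.0,0,0,0,-1],[0,0,4.8,0,0,0,-1],[0,0,5.6,0,0,0,-1],[0,0,6.2,0,0,0,-1],[0,0,6.5,0,0,0,-1],[0,0,6.5,0,0,0,-1]]
  ]
}}

```text
time_s: 4.7
tcp_pos: [0.5842, -0.0087, 0.0737]
tool_rot: [179.9, 0.0, 136.4]
wrist_force: [-1.0, 1.0, 6.2]
gripper_width: 0.014
```

```bash
python3 st.py
python3 - <<'E'
from plant import viewer
import cv2
c=viewer.capture("wrist"); cv2.imwrite("pics/w3.png",c["pixels"][:,:,::-1])
E
```

```text
time_s 4.7
q [-7.63650e+00  2.89415e+01  9.71870e+01  2.27000e-02  5.38107e+01
 -5.40811e+01]
tcp_pos [ 0.5842 -0.0087  0.0737]
tool_rot [1.799495e+02 3.840000e-02 1.364312e+02]
wrist_force [-1.0002  0.9598  6.2211]
moment [0.1098 0.0644 0.002 ]
gripper_width 0.014
```

View pics/w3.png

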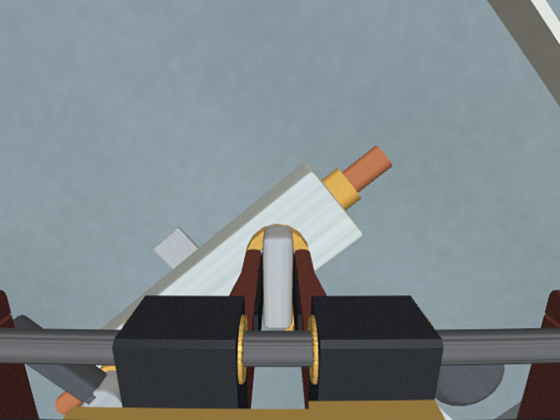

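The bar is still aligned between the fingers (columns 264–292), and the view has rotated with the plug. The clockwise turn is working.

>>> {"fn": "drive_tool", "kwargs": {
  "increments": [
    [[0,0,0.5,0,0,0,-1],[0,0,1.0,0,0,0,-1],[0,0,1.5,0,0,0,-1]]
  ]
}}

```text
time_s: 5.05
tcp_pos: [0.5843, -0.0086, 0.0737]
tool_rot: [179.9, 0.0, 127.4]
wrist_force: [0.5, 0.9, 5.6]
gripper_width: 0.014
```

```bash
python3 st.py
```

```text
time_s 5.05
q [-7.63140e+00  2.89433e+01  9.71834e+01  2.83000e-02  5.38051e+01
 -4.50192e+01]
tcp_pos [ 0.5843 -0.0086  0.0737]
tool_rot [1.799357e+02 3.200000e-02 1.273711e+02]
wrist_force [0.475  0.9071 5.6424]
moment [0.129  0.0154 0.1288]
gripper_width 0.014
```

>>> {"fn": "drive_tool", "kwargs": {
  "increments": [
    [[0,0,0.5,0,0,0,-1],[0,0,1.0,0,0,0,-1],[0,0,1.5,0,0,0,-1],[0,0,2.0,0,0,0,-1]]
  ]
}}

```text
time_s: 5.45
tcp_pos: [0.5844, -0.0086, 0.0737]
tool_rot: [179.9, 0.0, 115.4]
wrist_force: [0.4, 2.2, 4.9]
gripper_width: 0.0137
```

```bash
python3 st.py|grep -v q
```

```text
time_s 5.45
 -3.30191e+01]
tcp_pos [ 0.5844 -0.0086  0.0737]
tool_rot [1.799187e+02 1.640000e-02 1.153665e+02]
wrist_force [0.4235 2.1935 4.9403]
moment [ 0.2317 -0.0133  0.1572]
gripper_width 0.0137
```

>>> {"fn": "drive_tool", "kwargs": {
  "increments": [
    [[0,0,0.5,0,0,0,-1],[0,0,1.0,0,0,0,-1]]
  ]
}}

```text
time_s: 5.65
tcp_pos: [0.5845, -0.0085, 0.0737]
tool_rot: [179.9, 0.0, 109.4]
wrist_force: [1.3, 2.1, 5.1]
gripper_width: 0.0137
```

```bash
python3 st.py|grep -v q
```

```text
time_s 5.65
 -2.70193e+01]
tcp_pos [ 0.5845 -0.0085  0.0737]
tool_rot [1.799058e+02 1.020000e-02 1.093667e+02]
wrist_force [1.3193 2.0596 5.1292]
moment [ 0.211  -0.0526  0.1692]
gripper_width 0.0137
```

>>> {"fn": "drive_tool", "kwargs": {
  "increments": [
    [[0,0,0.5,0,0,0,-1],[0,0,1.0,0,0,0,-1],[0,0,1.5,0,0,0,-1]]
  ]
}}

```text
time_s: 5.95
tcp_pos: [0.5846, -0.0085, 0.0737]
tool_rot: [179.9, -0.0, 100.4]
wrist_force: [0.9, 1.7, 4.6]
gripper_width: 0.0138
```

```bash
python3 st.py|grep -v q
```

```text
time_s 5.95
 -1.80179e+01]
tcp_pos [ 0.5846 -0.0085  0.0737]
tool_rot [ 1.798941e+02 -3.100000e-03  1.003646e+02]
wrist_force [0.8942 1.7497 4.6288]
moment [ 0.1751 -0.0326  0.1713]
gripper_width 0.0138
```

>>> {"fn": "drive_tool", "kwargs": {
  "increments": [
    [[0,0,0.5,0,0,0,-1],[0,0,1.0,0,0,0,-1],[0,0,1.5,0,0,0,-1]]
  ]
}}

```text
time_s: 6.25
tcp_pos: [0.5847, -0.0085, 0.0737]
tool_rot: [179.9, -0.0, 91.4]
wrist_force: [1.2, 2.5, 4.0]
gripper_width: 0.0138
```

```bash
python3 st.py|grep -v q
```

```text
time_s 6.25
 -9.02050e+00]
tcp_pos [ 0.5847 -0.0085  0.0737]
tool_rot [ 1.798858e+02 -2.110000e-02  9.136610e+01]
wrist_force [1.1866 2.5036 3.972 ]
moment [ 0.2333 -0.0203  0.1595]
gripper_width 0.0138
```

>>> {"fn": "drive_tool", "kwargs": {
  "increments": [
    [[0,0,0.5,0,0,0,-1],[0,0,1.0,0,0,0,-1]]
  ]
}}

```text
time_s: 6.45
tcp_pos: [0.5848, -0.0085, 0.0737]
tool_rot: [179.9, -0.0, 85.4]
wrist_force: [1.5, 1.7, 3.3]
gripper_width: 0.0139
```

```bash
python3 st.py|grep -v q
```

```text
time_s 6.45
 -3.01860e+00]
tcp_pos [ 0.5848 -0.0085  0.0737]
tool_rot [ 1.798823e+02 -3.190000e-02  8.536520e+01]
wrist_force [1.5189 1.6916 3.308 ]
moment [ 0.2627 -0.1536  0.1591]
gripper_width 0.0139
```

>>> {"fn": "drive_tool", "kwargs": {
  "increments": [
    [[0,0,0.5,0,0,0,-1],[0,0,1.0,0,0,0,-1],[0,0,1.5,0,0,0,-1],[0,0,1.9,0,0,0,-1]]
  ]
}}

```text
time_s: 6.85
tcp_pos: [0.5849, -0.0085, 0.0737]
tool_rot: [179.9, -0.1, 74.0]
wrist_force: [1.3, 2.1, 4.0]
gripper_width: 0.0136
```

```bash
python3 st.py|grep -v q
```

```text
time_s 6.85
  8.37310e+00]
tcp_pos [ 0.5849 -0.0085  0.0737]
tool_rot [ 1.798792e+02 -5.500000e-02  7.397410e+01]
wrist_force [1.3048 2.0709 4.0211]
moment [ 0.2151 -0.0814  0.1176]
gripper_width 0.0136
```

>>> {"fn": "drive_tool", "kwargs": {
  "increments": [
    [[0,0,0.5,0,0,0,-1],[0,0,1.0,0,0,0,-1],[0,0,1.5,0,0,0,-1]]
  ]
}}

```text
time_s: 7.15
tcp_pos: [0.585, -0.0086, 0.0737]
tool_rot: [179.9, -0.1, 65.0]
wrist_force: [1.9, 1.5, 3.1]
gripper_width: 0.014
```

```bash
python3 st.py|grep -v q
```

```text
time_s 7.15
  1.73798e+01]
tcp_pos [ 0.585  -0.0086  0.0737]
tool_rot [ 1.798772e+02 -7.600000e-02  6.496580e+01]
wrist_force [1.9221 1.4871 3.12  ]
moment [ 0.1977 -0.147   0.1729]
gripper_width 0.014
```

>>> {"fn": "drive_tool", "kwargs": {
  "increments": [
    [[0,0,0.5,0,0,0,-1],[0,0,1.0,0,0,0,-1],[0,0,1.5,0,0,0,-1]]
  ]
}}

```text
time_s: 7.45
tcp_pos: [0.5851, -0.0086, 0.0737]
tool_rot: [179.9, -0.1, 56.0]
wrist_force: [0.7, 2.0, 2.5]
gripper_width: 0.014
```

```bash
python3 st.py|grep -v q
```

```text
time_s 7.45
  2.63679e+01]
tcp_pos [ 0.5851 -0.0086  0.0737]
tool_rot [ 1.79871e+02 -9.26000e-02  5.59883e+01]
wrist_force [0.7487 1.9966 2.4867]
moment [ 0.0904 -0.1855  0.3306]
gripper_width 0.014
```

>>> {"fn": "drive_tool", "kwargs": {
  "increments": [
    [[0,0,0.3,0,0,0,-1],[0,0,0.6,0,0,0,-1]]
  ]
}}

```text
time_s: 7.65
tcp_pos: [0.5851, -0.0087, 0.0737]
tool_rot: [179.9, -0.1, 52.4]
wrist_force: [1.6, 1.5, 2.6]
gripper_width: 0.0138
```

```bash
python3 st.py|grep -v q
```

```text
time_s 7.65
  2.99123e+01]
tcp_pos [ 0.5851 -0.0087  0.0737]
tool_rot [ 1.798729e+02 -9.630000e-02  5.244770e+01]
wrist_force [1.6202 1.4873 2.6442]
moment [ 0.1232 -0.2847  0.4283]
gripper_width 0.0138
```

>>> {"fn": "drive_tool", "kwargs": {
  "increments": [
    [[0,0,0.25,0,0,0,-1],[0,0,0.4,0,0,0,-1],[0,0,0.4,0,0,0,-1]]
  ]
}}

```text
time_s: 7.95
tcp_pos: [0.5851, -0.0087, 0.0737]
tool_rot: [179.9, -0.1, 50.1]
wrist_force: [3.6, 2.7, 4.6]
gripper_width: 0.0136
```

```bash
python3 st.py|grep -v q
```

```text
time_s 7.95
  3.22739e+01]
tcp_pos [ 0.5851 -0.0087  0.0737]
tool_rot [ 1.798821e+02 -1.021000e-01  5.007790e+01]
wrist_force [3.5715 2.7334 4.5856]
moment [ 0.3013 -0.7388  0.3406]
gripper_width 0.0136
```

>>> {"fn": "drive_tool", "kwargs": {
  "increments": [
    [[0,0,0,0,0,0,-1],[0,0,0,0,0,0,-1],[0,0,0,0,0,0,-1],[0,0,0,0,0,0,-1],[0,0,0,0,0,0,-1]]
  ]
}}

```text
time_s: 8.45
tcp_pos: [0.5851, -0.0088, 0.0737]
tool_rot: [179.9, -0.1, 50.1]
wrist_force: [4.1, 3.2, 4.8]
gripper_width: 0.0136
```

```bash
python3 st.py|grep -v q
```

```text
time_s 8.45
  3.22466e+01]
tcp_pos [ 0.5851 -0.0088  0.0737]
tool_rot [ 1.798823e+02 -1.087000e-01  5.009250e+01]
wrist_force [4.0817 3.2291 4.8407]
moment [ 0.3272 -0.7781  0.2758]
gripper_width 0.0136
```

Run:
```python
from plant import viewer
import cv2
c=viewer.capture("wrist"); i=c["pixels"][:,:,::-1];cv2.imwrite("pics/w4.png",i)
cv2.imwrite("pics/w4z.png",cv2.resize(i[190:350,170:390],None,fx=3.5,fy=3.5,interpolation=cv2.INTER_CUBIC))
```

```text
(no output)
```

View pics/w4z.png

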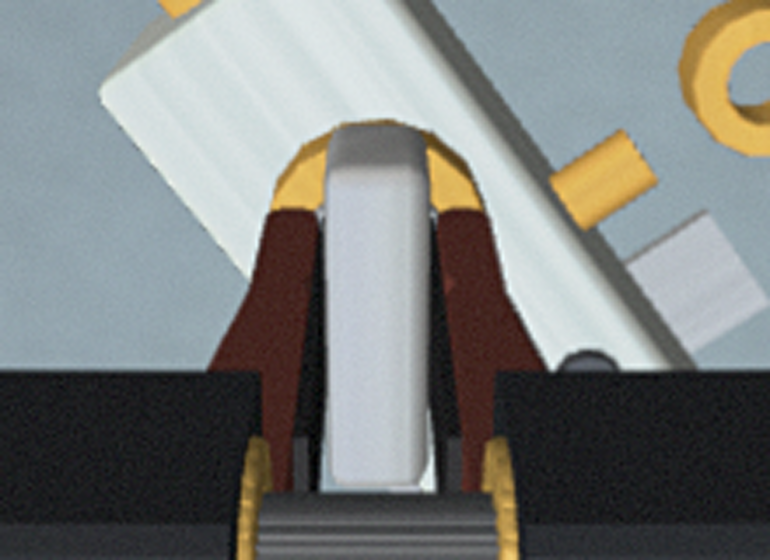

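The bar is still aligned in the jaws (columns 263–292), with no visible slip. I'll turn it a little further and read the moment while it is moving, when the drag acts in a known direction.

>>> {"fn": "drive_tool", "kwargs": {
  "increments": [
    [[0,0,0.25,0,0,0,-1]]
  ]
}}

```text
time_s: 8.6
tcp_pos: [0.5851, -0.0088, 0.0737]
tool_rot: [179.9, -0.1, 48.6]
wrist_force: [5.0, 2.7, 3.8]
gripper_width: 0.0134
```

```bash
python3 st.py|grep -v q
```

```text
time_s 8.6
  3.37558e+01]
tcp_pos [ 0.5851 -0.0088  0.0737]
tool_rot [ 1.798844e+02 -1.066000e-01  4.859100e+01]
wrist_force [4.9862 2.7278 3.7609]
moment [ 0.4221 -0.805   0.4644]
gripper_width 0.0134
```

>>> {"fn": "drive_tool", "kwargs": {
  "increments": [
    [[0,0,0.15,0,0,0,-1]]
  ]
}}

```text
time_s: 8.7
tcp_pos: [0.5852, -0.0088, 0.0737]
tool_rot: [179.9, -0.1, 47.7]
wrist_force: [4.1, 2.6, 4.3]
gripper_width: 0.0142
```

```bash
python3 st.py|grep -v q
```

```text
time_s 8.7
  3.46845e+01]
tcp_pos [ 0.5852 -0.0088  0.0737]
tool_rot [ 1.798843e+02 -1.081000e-01  4.766450e+01]
wrist_force [4.0703 2.6417 4.3352]
moment [ 0.3618 -0.8195  0.4481]
gripper_width 0.0142
```

>>> {"fn": "drive_tool", "kwargs": {
  "increments": [
    [[0,0,0,0,0,0,-1],[0,0,0,0,0,0,-1],[0,0,0,0,0,0,-1],[0,0,0,0,0,0,-1]]
  ]
}}

```text
time_s: 9.1
tcp_pos: [0.5852, -0.0088, 0.0737]
tool_rot: [179.9, -0.1, 47.7]
wrist_force: [5.4, 2.5, 3.7]
gripper_width: 0.0137
```

```bash
python3 st.py|grep -v q;  python3 - <<'E'
from plant import viewer
from h import *
c=viewer.capture("wrist"); i=c["pixels"][:,:,::-1];cv2.imwrite("pics/w5.png",i)
cv2.imwrite("pics/w5z.png",cv2.resize(i[190:350,170:390],None,fx=3.5,fy=3.5,interpolation=cv2.INTER_CUBIC))
E
```

```text
time_s 9.1
  3.46383e+01]
tcp_pos [ 0.5852 -0.0088  0.0737]
tool_rot [ 1.798798e+02 -1.110000e-01  4.770980e+01]
wrist_force [5.3972 2.4656 3.7306]
moment [ 0.3068 -0.8326  0.4312]
gripper_width 0.0137
```

View pics/w5z.png

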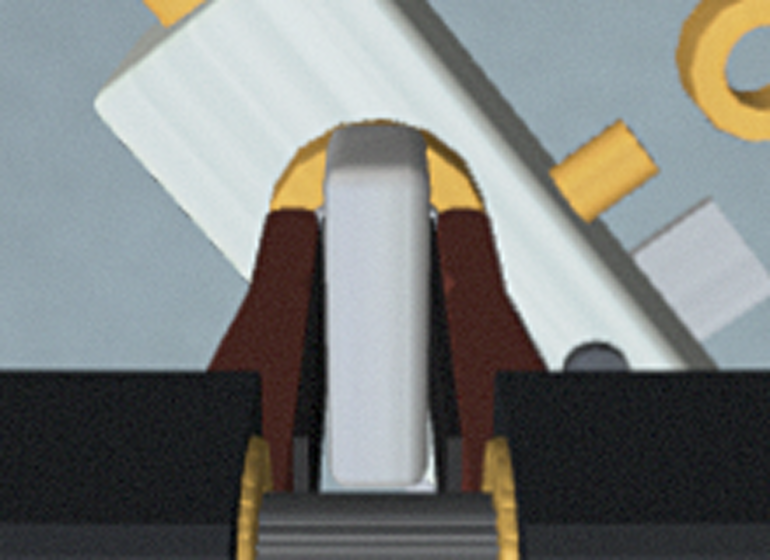

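At rest the head bears 0.43 N m, so the taper carries 0.28–0.58 whichever way the drag acts. That is snug and below the 0.8 limit. I'll release and rise.

>>> {"fn": "drive_tool", "kwargs": {
  "increments": [
    [[0,0,0,0,0,0,-0.5],[0,0,0,0,0,0,-0.2],[0,0,0,0,0,0,-0.2],[0,0,0,0,0,0,-0.2],[0,0,0,0,0,0,-0.2],[0,0,0,0,0,-0.4,-0.2],[0,0,0,0,0,-1.2,-0.2],[0,0,0,0,0,-2.2,-0.2],[0,0,0,0,0,-3.2,-0.2],[0,0,0,0,0,-4.2,-0.2],[0,0,0,0,0,-5.0,-0.2],[0,0,0,0,0,-5.0,-0.2]]
  ]
}}

```text
time_s: 10.35
tcp_pos: [0.5859, -0.0092, 0.2018]
tool_rot: [179.7, -0.2, 47.7]
wrist_force: [-0.2, 0.5, 0.6]
gripper_width: 0.0354
```

```bash
python3 st.py;  python3 - <<'E'
from plant import viewer
from h import *
c=viewer.capture("wrist"); i=c["pixels"][:,:,::-1];cv2.imwrite("pics/w6.png",i)
E
```

```text
time_s 10.35
q [-7.64660e+00  2.03185e+01  9.00994e+01 -5.20000e-03  6.92142e+01
  3.46728e+01]
tcp_pos [ 0.5859 -0.0092  0.2018]
tool_rot [179.6947  -0.2052  47.683 ]
wrist_force [-0.1548  0.5053  0.6094]
moment [-0.0415  0.1046  0.0196]
gripper_width 0.0354
```

View pics/w6.png

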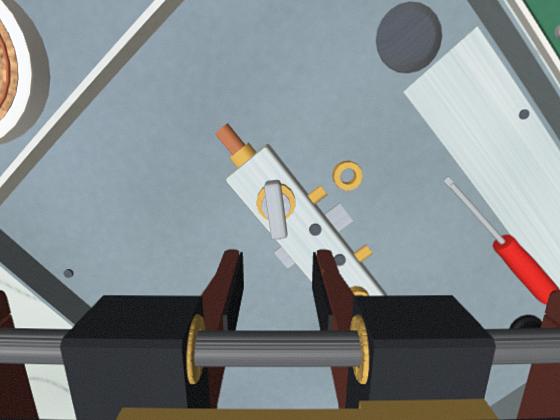

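Run:
```python
import cv2
i=cv2.imread("pics/w6.png")
cv2.imwrite("pics/w6z.png",cv2.resize(i[160:250,220:340],None,fx=6.5,fy=6.5,interpolation=cv2.INTER_CUBIC))
```

```text
(no output)
```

View pics/w6z.png

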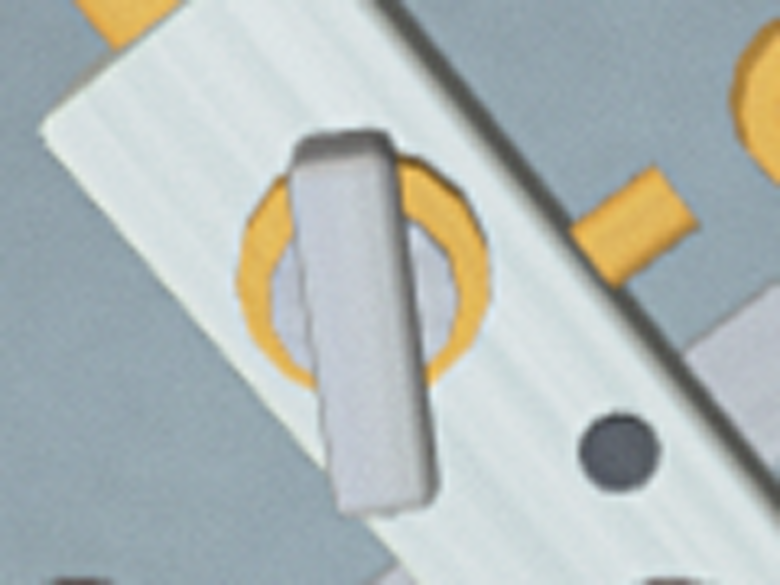

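Run:
```python
from h import *
from plant import viewer
c=viewer.capture("wrist")
def Y(cu,cv,z): return toz(c,220+(cu+.5)/6.5-.5,160+(cv+.5)/6.5-.5,z)
a=Y(292,172,.091);b=Y(393,163,.091);e=Y(338,508,.091);f=Y(432,503,.091)
for p,q in((a,e),(b,f)):
    d=q-p;print(np.linalg.norm(d),np.degrees(np.arctan2(-d[1],-d[0])))
print((a+b+e+f)/4,Y(364,285,.059))
```

```text
0.043904023913523486 54.703180297468094
0.04430443388343356 54.181605128138585
[ 0.58235108 -0.00743178  0.091     ] [ 0.58153594 -0.00819255  0.059     ]
```

The bar sprang back about 6.8°, from 47.7° to 54.5°. That matches a snug plug that keeps its 0.15 N m. Next, above the handle.

>>> {"fn": "drive_tool", "kwargs": {
  "increments": [
    [[0,0,0.5,-0.4,0.1,0,-0.2],[0,0,1.5,-1.2,0.4,0,-0.2],[0,0,2.6,-2.2,0.7,0,-0.2],[0,0,3.7,-3.2,1.0,0,-0.2],[0,0,4.8,-4.2,1.3,0,-0.2],[0,0,5.9,-5.0,1.55,0,-0.2],[0,0,7.0,-5.46,1.67,0,-0.2],[0,0,7.7,-5.46,1.67,0,-0.2],[0,0,7.95,-5.46,1.67,0,-0.2],[0,0,7.95,-5.46,1.67,0,-0.2],[0,0,7.95,-5.46,1.67,0,-0.2]]
  ]
}}

```text
time_s: 11.55
tcp_pos: [0.5224, -0.1375, 0.1975]
tool_rot: [-180.0, 0.1, 0.1]
wrist_force: [0.4, -1.2, -0.2]
gripper_width: 0.0348
```

```bash
python3 st.py;  python3 - <<'E'
from plant import viewer
from h import *
c=viewer.capture("wrist"); i=c["pixels"][:,:,::-1].copy()
s=__import__("plant").readout.sense();p=list(s["tcp_pos"])
print(proj(c,[p[0],p[1],.08]))
cv2.imwrite("pics/w7.png",i)
E
```

```text
time_s 11.55
q [-2.20733e+01  1.71391e+01  9.56828e+01 -2.40000e-03  6.72473e+01
  6.78345e+01]
tcp_pos [ 0.5224 -0.1375  0.1975]
tool_rot [-1.799759e+02  6.500000e-02  9.310000e-02]
wrist_force [ 0.4143 -1.2152 -0.2034]
moment [ 0.029   0.13   -0.0283]
gripper_width 0.0348
[278.45716789 206.82680284]
```

View pics/w7.png

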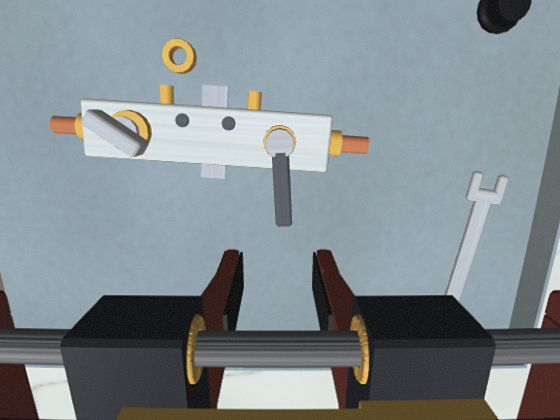

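The handle runs from (279, 145) to (284, 225), and the TCP projects to (278, 207). So the jaws will straddle it about 54 mm from the pivot. I'll descend.

>>> {"fn": "drive_tool", "kwargs": {
  "increments": [
    [[0,0,0,0,0.05,0.5,-0.2],[0,0,0,0,0.05,1.4,-0.2],[0,0,0,0,0.05,2.4,-0.2],[0,0,0,0,0.05,3.4,-0.2],[0,0,0,0,0.05,4.3,-0.2],[0,0,0,0,0.05,4.9,-0.2],[0,0,0,0,0.05,5.2,-0.2],[0,0,0,0,0.05,5.2,-0.2]]
  ]
}}

```text
time_s: 12.4
tcp_pos: [0.5217, -0.1387, 0.0668]
tool_rot: [-180.0, 0.1, 0.0]
wrist_force: [-0.2, 0.4, -0.6]
gripper_width: 0.0353
```

```bash
python3 st.py;  python3 - <<'E'
from plant import viewer
from h import *
c=viewer.capture("wrist"); i=c["pixels"][:,:,::-1].copy()
cv2.imwrite("pics/w8.png",i)
p0=np.array([.5224,-.1388]);piv=np.array([.575,-.137]);r=p0-piv;R=np.linalg.norm(r)
a0=np.arctan2(r[1],r[0]); 
for th in range(0,101,6):
    a=a0+np.radians(th); q=piv+R*np.array([np.cos(a),np.sin(a)]); d=(q-p0)/.025
    print(th,"rotz",-th/6,"tx",round(d[0],2),"ty",round(-d[1],2))
E
```

```text
time_s 12.4
q [-2.221940e+01  2.677690e+01  1.030598e+02 -1.130000e-02  5.031200e+01
  6.777600e+01]
tcp_pos [ 0.5217 -0.1387  0.0668]
tool_rot [-1.799518e+02  1.410000e-01  1.190000e-02]
wrist_force [-0.1639  0.443  -0.569 ]
moment [ 0.002   0.1492 -0.026 ]
gripper_width 0.0353
0 rotz 0.0 tx 0.0 ty -0.0
6 rotz -1.0 tx 0.02 ty 0.22
12 rotz -2.0 tx 0.06 ty 0.44
18 rotz -3.0 tx 0.13 ty 0.65
24 rotz -4.0 tx 0.21 ty 0.85
30 rotz -5.0 tx 0.32 ty 1.04
36 rotz -6.0 tx 0.44 ty 1.22
42 rotz -7.0 tx 0.59 ty 1.39
48 rotz -8.0 tx 0.75 ty 1.54
54 rotz -9.0 tx 0.93 ty 1.67
60 rotz -10.0 tx 1.11 ty 1.79
66 rotz -11.0 tx 1.31 ty 1.88
72 rotz -12.0 tx 1.52 ty 1.95
78 rotz -13.0 tx 1.74 ty 2.0
84 rotz -14.0 tx 1.96 ty 2.03
90 rotz -15.0 tx 2.18 ty 2.03
96 rotz -16.0 tx 2.4 ty 2.01
```

View pics/w8.png

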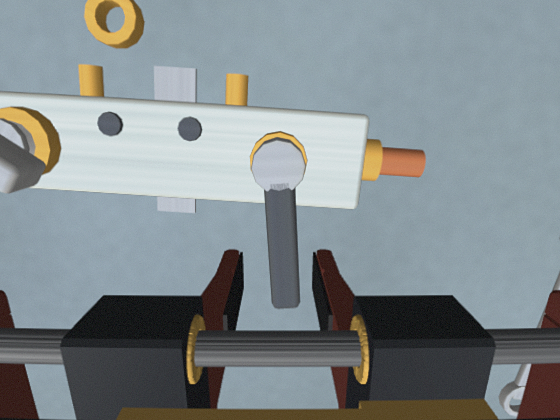

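The handle (columns 265–298) is between the fingers. I'll swing along the arc.

>>> {"fn": "drive_tool", "kwargs": {
  "increments": [
    [[0,0,-0.4,0.01,0.09,0,-0.2],[0,0,-1.0,0.02,0.22,0,-0.2],[0,0,-2.0,0.06,0.44,0,-0.2],[0,0,-3.0,0.13,0.65,0,-0.2],[0,0,-4.0,0.21,0.85,0,-0.2],[0,0,-5.0,0.32,1.04,0,-0.2],[0,0,-6.0,0.44,1.22,0,-0.2],[0,0,-7.0,0.59,1.39,0,-0.2],[0,0,-8.0,0.75,1.54,0,-0.2],[0,0,-9.0,0.93,1.67,0,-0.2],[0,0,-10.0,1.11,1.79,0,-0.2],[0,0,-11.0,1.31,1.88,0,-0.2],[0,0,-12.0,1.52,1.95,0,-0.2],[0,0,-13.0,1.74,2.0,0,-0.2],[0,0,-13.5,1.85,2.02,0,-0.2],[0,0,-14.0,1.96,2.03,0,-0.2],[0,0,-14.0,1.96,2.03,0,-0.2]]
  ]
}}

```text
time_s: 14.15
tcp_pos: [0.572, -0.1903, 0.0691]
tool_rot: [179.9, 0.0, 84.0]
wrist_force: [-1.5, -1.0, 0.2]
gripper_width: 0.035
```

```bash
python3 st.py;  python3 - <<'E'
from plant import viewer
from h import *
c=viewer.capture("wrist"); i=c["pixels"][:,:,::-1].copy()
cv2.imwrite("pics/w9.png",i)
E
```

```text
time_s 14.15
q [-2.49499e+01  3.04918e+01  9.49168e+01 -3.55000e-02  5.45262e+01
 -1.89604e+01]
tcp_pos [ 0.572  -0.1903  0.0691]
tool_rot [1.799478e+02 4.850000e-02 8.403100e+01]
wrist_force [-1.5073 -1.025   0.2142]
moment [-0.1379  0.1836  0.0101]
gripper_width 0.035
```

View pics/w9.png

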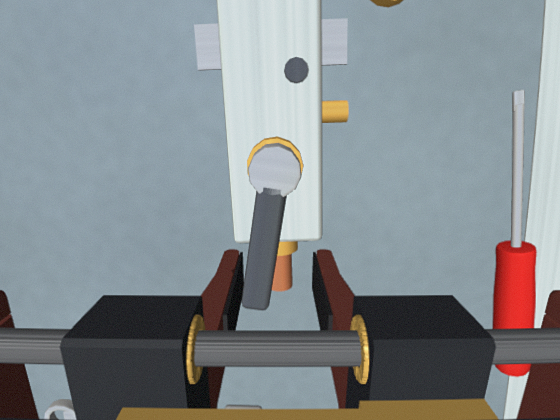

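The handle has followed but lags by about 10°, resting on the left finger. I'll push the rest of the way sideways (+tool y) in small steps until it meets the stop.

>>> {"fn": "drive_tool", "kwargs": {
  "increments": [
    [[0,0,-0.2,0,0.1,0,-0.2],[0,0,-0.3,0,0.2,0,-0.2],[0,0,-0.3,0,0.3,0,-0.2],[0,0,-0.3,0,0.35,0,-0.2]]
  ]
}}

```text
time_s: 14.6
tcp_pos: [0.5807, -0.1911, 0.0683]
tool_rot: [180.0, 0.0, 85.8]
wrist_force: [-1.9, -1.9, 0.8]
gripper_width: 0.0352
```

```bash
python3 st.py|grep -v q
```

```text
time_s 14.6
 -2.04361e+01]
tcp_pos [ 0.5807 -0.1911  0.0683]
tool_rot [1.799863e+02 2.040000e-02 8.577060e+01]
wrist_force [-1.8878 -1.8582  0.7723]
moment [-0.2483  0.404   0.0153]
gripper_width 0.0352
```

>>> {"fn": "drive_tool", "kwargs": {
  "increments": [
    [[0,0,0,0,0.04,0,-0.2],[0,0,0,0,0.04,0,-0.2]]
  ]
}}

```text
time_s: 14.8
tcp_pos: [0.5816, -0.191, 0.0681]
tool_rot: [180.0, 0.0, 85.8]
wrist_force: [-1.3, -0.7, 0.7]
gripper_width: 0.0353
```

```bash
python3 st.py|grep -v q;  python3 - <<'E'
from plant import viewer
from h import *
c=viewer.capture("wrist"); i=c["pixels"][:,:,::-1].copy()
cv2.imwrite("pics/w10.png",i)
E
```

```text
time_s 14.8
 -2.04164e+01]
tcp_pos [ 0.5816 -0.191   0.0681]
tool_rot [1.799833e+02 5.300000e-03 8.577510e+01]
wrist_force [-1.2873 -0.7361  0.7431]
moment [-0.17    0.3217  0.0824]
gripper_width 0.0353
```

View pics/w10.png

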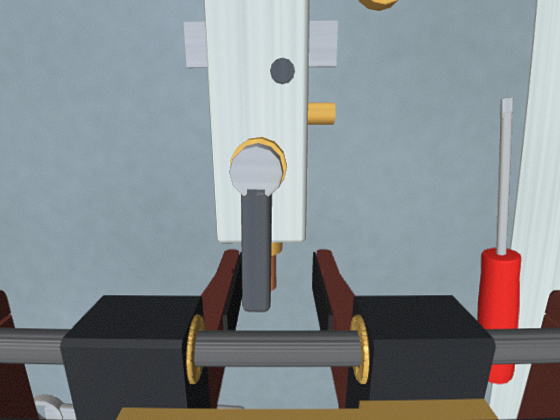

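The handle is nearly in line, but no stop force shows yet. I'll push on in steps of about 1 mm.

>>> {"fn": "drive_tool", "kwargs": {
  "increments": [
    [[0,0,0,0,0.04,0,-0.2],[0,0,0,0,0.08,0,-0.2],[0,0,0,0,0.08,0,-0.2]]
  ]
}}

```text
time_s: 15.15
tcp_pos: [0.583, -0.1912, 0.0681]
tool_rot: [-180.0, 0.0, 85.8]
wrist_force: [-1.9, -0.6, 1.2]
gripper_width: 0.0352
```

```bash
python3 st.py|grep -v q
```

```text
time_s 15.15
 -2.03574e+01]
tcp_pos [ 0.583  -0.1912  0.0681]
tool_rot [-1.799594e+02  9.900000e-03  8.578840e+01]
wrist_force [-1.9482 -0.5897  1.2305]
moment [-0.3293  0.5331  0.0612]
gripper_width 0.0352
```

>>> {"fn": "drive_tool", "kwargs": {
  "increments": [
    [[0,0,0,0,0.04,0,-0.2],[0,0,0,0,0.08,0,-0.2],[0,0,0,0,0.08,0,-0.2]]
  ]
}}

```text
time_s: 15.45
tcp_pos: [0.5831, -0.1912, 0.0679]
tool_rot: [-179.8, 0.0, 85.8]
wrist_force: [-8.3, -2.7, 5.2]
gripper_width: 0.0354
```

```bash
python3 st.py|grep -v q
```

```text
time_s 15.45
tcp_pos [ 0.5831 -0.1912  0.0679]
tool_rot [-1.797575e+02  1.400000e-03  8.581440e+01]
wrist_force [-8.3162 -2.748   5.2389]
moment [-0.5195  1.4513  0.0667]
gripper_width 0.0354
```

The force has jumped to 8 N with no further travel, so the handle is on its stop. I'll hold, re-centre the jaws and rise.

>>> {"fn": "drive_tool", "kwargs": {
  "increments": [
    [[0,0,0,0,0,0,-0.2],[0,0,0,0,0,0,-0.2],[0,0,0,0,-0.15,0,-0.2],[0,0,0,0,-0.35,0,-0.2],[0,0,0,0,-0.4,0,-0.2],[0,0,0,0,-0.4,0,-0.2],[0,0,0,0,-0.4,-0.4,-0.2],[0,0,0,0,-0.4,-1.2,-0.2],[0,0,0,0,-0.4,-2.4,-0.2],[0,0,0,0,-0.4,-3.6,-0.2],[0,0,0,0,-0.4,-5.0,-0.2],[0,0,0,-1.5,-0.4,-6.0,-0.2],[0,0,0,-2.0,-0.4,-6.0,-0.2],[0,0,0,-2.0,-0.4,-6.0,-0.2]]
  ]
}}

```text
time_s: 16.85
tcp_pos: [0.572, -0.2421, 0.2189]
tool_rot: [179.9, 0.1, 85.7]
wrist_force: [-1.0, 0.9, -0.2]
gripper_width: 0.0349
```

```bash
python3 st.py|grep -v q;  python3 - <<'E'
from plant import viewer
from h import *
c=viewer.capture("wrist"); i=c["pixels"][:,:,::-1].copy()
cv2.imwrite("pics/w11.png",i)
E
```

```text
time_s 16.85
 -2.49465e+01]
tcp_pos [ 0.572  -0.2421  0.2189]
tool_rot [1.798909e+02 6.360000e-02 8.565220e+01]
wrist_force [-1.0202  0.8879 -0.2181]
moment [-0.0451  0.1111  0.0172]
gripper_width 0.0349
```

View pics/w11.png

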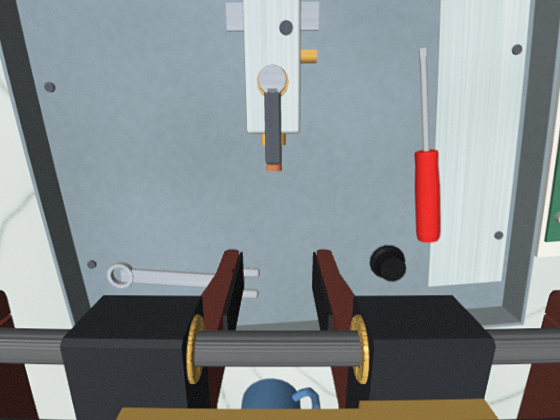

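The handle (270–275, 90–165) lies along the block and over its pipe end, with nothing else moved. One last check of the plug from the top camera.

Run:
```python
from plant import viewer
from h import *
c=viewer.capture("top"); i=c["pixels"][:,:,::-1]
a=cv2.imread("pics/top0.png")
z=lambda i:cv2.resize(i[130:280,200:400],None,fx=4,fy=4,interpolation=cv2.INTER_CUBIC)
cv2.imwrite("pics/top9.png",z(i))
```

```text
(no output)
```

View pics/top9.png

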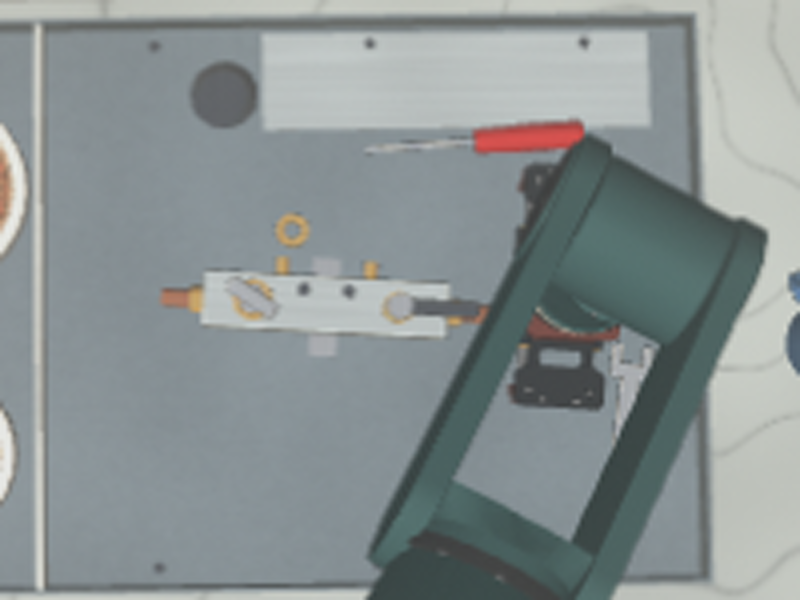

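The plug bar still lies at about 55°, as it was left. The handle is in line with the block, and the nut, cap, screwdriver and wrench are where they were. I'll hand it in.

```bash
python3 -c "
from plant import arm
print(arm.sign_off())"
```

```text
the job is handed in; nothing more can be done
None
```

The plug is tight and the cock is fully open, done in that order and handed in at about 17 s of the 72 s. The hand-in returned no verdict.

- **Plug:** I gripped the tee bar across its 14 mm and turned it clockwise. The taper bit after about 115° (2.0 rad), and I stopped about 13° past that. At rest the head bore 0.43 N m, so the taper carried 0.28–0.58 N m whichever way the drag acts. On release it sprang back about 7°, as expected for a snug plug holding itself. The last top view shows the bar at about 55–57°, against 54.5° measured just after release.
- **Cock:** With the jaws straddling the handle, I swung it open until the force rose from 2 N to 8 N with no further travel, so it is on its stop. The last views show the handle in line with the block and the arm clear of everything.
- **Loose parts:** The nut, burner cap and screwdriver show no movement in the last top view. The knob and mug could only be checked in the last wrist view, and the arm partly hid the wrench from above. I did not check the dish again, but the arm made contact only with the plug and the handle.

**Disagreements:**
- The top and wrist cameras differed by about 2 mm on the block's place, within the stated calibration.
- At the first hold during tightening, the moment sagged from 0.43 to 0.28 N m. I turned about 2.4° further, after which it held at 0.43.

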